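# Load a spring scale to its mark with ring weights

### The job

Check the spring scale: take the steel ring weights from the chopping board one at a time, thread each over the scale's upright spindle and lower it until it rests flat on the pan or on the ring below, and stop when the pointer stands inside the marker's window, leaving the weights you do not need where they lie on the board. Work gently: feel for the spindle, do not drop the rings or push the sprung pan down hard or onto its stop, and leave the other things on the worktop alone.

Things in the scene. Friction and masses are not known exactly. Their poses are not given: they have to be found in the camera images.
- scale: white spring scale, fixed to the worktop. Foot 110 (x) x 170 (y) x 18 mm; origin on the worktop under the pan's axis; the foot runs from 60 mm on the -y side to 110 mm on the +y side. A square column 10 mm wide and 104 mm high stands 90 mm from the origin along +y and carries the marker
- pan (a joint): how far the pan has sunk, m: 0 unloaded, grows downwards; bottom stop at 0.060. The spring gives 245 N/m (each ring sinks the pan about 10 mm), damped. The scale must not be pressed, on pan, spindle or elsewhere, with more than 15 N, nor the pan pushed past 0.055 or driven down faster than 0.3 m/s
- pan_top (a point): point on the pan's axis, level with the top of the pan, a steel disc 44 mm across; 110 mm above the worktop when unloaded; moves down with the pan. A spindle (steel rod 12 mm diameter, its tip chamfered 1.5 mm) rises 62 mm above the pan, room for three rings. The spindle does NOT stand on the pan's axis: its centre is 7 mm away from this point, in a direction that differs every time and is not reported; it must be seen or felt. It keeps its place while it is touched gently
- pointer (a point): tip of the brass pointer (6 mm thick, ending in a cone) that sticks out of the pan's stem towards the column, 78 mm from the pan's axis and 25 mm below the pan's top; sinks with the pan
- marker: marker clamped on the scale's column: two black flanges with a window 14 mm high between them; origin in the middle of the window, z up. The pointer is inside the window while its tip's height is within 7 mm of this origin. With the pan unloaded the pointer stands 19 to 33 mm above it; two or three rings are needed (where both would do, either is right)
- weight_1: one of four equal steel ring weights: 56 mm outside diameter, 16 mm thick, plain round hole 18 mm through the middle, about 250 g (each a few per cent off). Origin: centre of its underside, z up. Starts lying flat on the chopping board, with at least 40 mm clear on its +y and -y sides (the board's y) for fingers
- weight_2: one of four equal steel ring weights: 56 mm outside diameter, 16 mm thick, plain round hole 18 mm through the middle, about 250 g (each a few per cent off). Origin: centre of its underside, z up. Starts lying flat on the chopping board, with at least 40 mm clear on its +y and -y sides (the board's y) for fingers
- weight_3: one of four equal steel ring weights: 56 mm outside diameter, 16 mm thick, plain round hole 18 mm through the middle, about 250 g (each a few per cent off). Origin: centre of its underside, z up. Starts lying flat on the chopping board, with at least 40 mm clear on its +y and -y sides (the board's y) for fingers
- weight_4: one of four equal steel ring weights: 56 mm outside diameter, 16 mm thick, plain round hole 18 mm through the middle, about 250 g (each a few per cent off). Origin: centre of its underside, z up. Starts lying flat on the chopping board, with at least 40 mm clear on its +y and -y sides (the board's y) for fingers
- chopping_board: wooden chopping board 230 (x) x 340 (y) x 22 mm lying fixed on the worktop; origin at the centre of its underside
- tea_light: tea light, 38 mm across, 15 mm high, lying at the middle of the board between the rings; bystander. Origin: centre of its underside
- mug_1: dark mug with handle, 82 x 117 x 94 mm; bystander. Origin: centre of its underside
- tumbler_1: clear tumbler, 76 mm across, 86 mm high, at the back; bystander. Origin: centre of its underside
- pear_6: pear, about 90 x 90 x 73 mm, at the back; bystander. Origin: middle of its underside
There are look-alikes about, which are no part of the job. Leave any pink look-alike of the weight_2 alone. What is shaped like the weight_4 but red is not meant.

How it is judged:
On the way, in this order (a step that is already met when the one before it is completed fails the run):
1. one ring, and only one, rests on the pan round the spindle, let go, the others still lying on the board (the pan has sunk 7 to 13 mm) (value of joint pan between 0.007 and 0.013 m and ((z of weight_1 in the frame of pan_top between -0.004 and 0.036 m and horizontal distance between weight_1 and pan_top below 0.013 m and angle between weight_1's own z axis and vertical below 0.1 rad and contact force between the fingers and weight_1 below 0.1 N) or (distance of weight_1 from where it was at the start of the episode below 0.04 m and height (world z) of weight_1 below 0.03 m)) and ((z of weight_2 in the frame of pan_top between -0.004 and 0.036 m and horizontal distance between weight_2 and pan_top below 0.013 m and angle between weight_2's own z axis and vertical below 0.1 rad and contact force between the fingers and weight_2 below 0.1 N) or (distance of weight_2 from where it was at the start of the episode below 0.04 m and height (world z) of weight_2 below 0.03 m)) and ((z of weight_3 in the frame of pan_top between -0.004 and 0.036 m and horizontal distance between weight_3 and pan_top below 0.013 m and angle between weight_3's own z axis and vertical below 0.1 rad and contact force between the fingers and weight_3 below 0.1 N) or (distance of weight_3 from where it was at the start of the episode below 0.04 m and height (world z) of weight_3 below 0.03 m)) and ((z of weight_4 in the frame of pan_top between -0.004 and 0.036 m and horizontal distance between weight_4 and pan_top below 0.013 m and angle between weight_4's own z axis and vertical below 0.1 rad and contact force between the fingers and weight_4 below 0.1 N) or (distance of weight_4 from where it was at the start of the episode below 0.04 m and height (world z) of weight_4 below 0.03 m))), for 0.2 s.
2. a second ring rests flat on it, let go, the others still lying on the board (the pan has sunk 16 to 24 mm) (value of joint pan between 0.016 and 0.024 m and ((z of weight_1 in the frame of pan_top between -0.004 and 0.036 m and horizontal distance between weight_1 and pan_top below 0.013 m and angle between weight_1's own z axis and vertical below 0.1 rad and contact force between the fingers and weight_1 below 0.1 N) or (distance of weight_1 from where it was at the start of the episode below 0.04 m and height (world z) of weight_1 below 0.03 m)) and ((z of weight_2 in the frame of pan_top between -0.004 and 0.036 m and horizontal distance between weight_2 and pan_top below 0.013 m and angle between weight_2's own z axis and vertical below 0.1 rad and contact force between the fingers and weight_2 below 0.1 N) or (distance of weight_2 from where it was at the start of the episode below 0.04 m and height (world z) of weight_2 below 0.03 m)) and ((z of weight_3 in the frame of pan_top between -0.004 and 0.036 m and horizontal distance between weight_3 and pan_top below 0.013 m and angle between weight_3's own z axis and vertical below 0.1 rad and contact force between the fingers and weight_3 below 0.1 N) or (distance of weight_3 from where it was at the start of the episode below 0.04 m and height (world z) of weight_3 below 0.03 m)) and ((z of weight_4 in the frame of pan_top between -0.004 and 0.036 m and horizontal distance between weight_4 and pan_top below 0.013 m and angle between weight_4's own z axis and vertical below 0.1 rad and contact force between the fingers and weight_4 below 0.1 N) or (distance of weight_4 from where it was at the start of the episode below 0.04 m and height (world z) of weight_4 below 0.03 m))), for 0.2 s.
At the end, for the whole second after the job is handed in: Pointer at rest within 7 mm of the marker's middle in height; two or three rings released, flat (0.1 rad) round the spindle, within 13 mm of the pan's axis, undersides at most 36 mm above the pan; every other ring on the board within 40 mm of its start (z of pointer in the frame of marker between -0.007 and 0.007 m and velocity of joint pan between -0.01 and 0.01 m/s and ((z of weight_1 in the frame of pan_top between -0.004 and 0.036 m and horizontal distance between weight_1 and pan_top below 0.013 m and angle between weight_1's own z axis and vertical below 0.1 rad and contact force between the fingers and weight_1 below 0.1 N) or (distance of weight_1 from where it was at the start of the episode below 0.04 m and height (world z) of weight_1 below 0.03 m)) and ((z of weight_2 in the frame of pan_top between -0.004 and 0.036 m and horizontal distance between weight_2 and pan_top below 0.013 m and angle between weight_2's own z axis and vertical below 0.1 rad and contact force between the fingers and weight_2 below 0.1 N) or (distance of weight_2 from where it was at the start of the episode below 0.04 m and height (world z) of weight_2 below 0.03 m)) and ((z of weight_3 in the frame of pan_top between -0.004 and 0.036 m and horizontal distance between weight_3 and pan_top below 0.013 m and angle between weight_3's own z axis and vertical below 0.1 rad and contact force between the fingers and weight_3 below 0.1 N) or (distance of weight_3 from where it was at the start of the episode below 0.04 m and height (world z) of weight_3 below 0.03 m)) and ((z of weight_4 in the frame of pan_top between -0.004 and 0.036 m and horizontal distance between weight_4 and pan_top below 0.013 m and angle between weight_4's own z axis and vertical below 0.1 rad and contact force between the fingers and weight_4 below 0.1 N) or (distance of weight_4 from where it was at the start of the episode below 0.04 m and height (world z) of weight_4 below 0.03 m))); the robot touches nothing.
It fails at once if the pan is pushed down to its bottom stop (more than 55 mm) (value of joint pan above 0.055 m).
It fails at once if the pan is struck: a ring is dropped on it or it is driven down faster than 0.3 m/s (velocity of joint pan above 0.3 m/s).
It fails at once if anything presses on the scale, its pan or its spindle with more than 15 N (contact force between scale and anything else above 15 N).
It fails at once if the tea light, mug, tumbler or pear is moved by more than 30 mm (distance of any of tea_light, mug_1, tumbler_1, pear_6 from where it was at the start of the episode above 0.03 m).
It also fails if it takes over 72 s, if anything falls off the work surface, if the arm or the gripper's body presses on something with over 40 N, if the wrist force passes 120 N, or if a joint passes its speed limit or range.

### The arm

A 7-joint arm with a two-finger parallel gripper is mounted at the origin on a cart in front of the work surface, level with it; the furniture and walls round the work are solid. World frame = base frame: x ahead of the robot, y to its left, z up, the work surface at z = 0. Lengths are in m, angles in rad, forces in N, time in s.
With the tool pointing down it reaches from about 0.4 to 0.85 m from the base axis. Payload 6.9 kg.
Tool frame: the origin (TCP) lies on the centre line of the jaws, within the pads' length; the fingertips stand 22 mm ahead of it and the grasp point (between the pads) lies 3 mm ahead of it; z points along the fingers, y is the line along which they close (so a half turn about z gives the same grasp; the last joint's range is limited). The gripper opens to 85 mm and grips with 20 to 120 N. Pads are 22 mm wide; open, the fingers measure 114 mm over their backs; the gripper's body (76 mm by 85 mm) begins 54 mm behind the grasp point. The pads swing forward as they close: fully open they stand 13 mm farther back than shut.
Start: joints at [-0.998, 0.507, -0.238, 1.5, 0.126, 1.149, -0.155], TCP at [0.282, 0.558, 0.253] pointing down, gripper open.
Joint ranges: [-3.08, 3.08], [-0.24, 2.05], [-1.43, 1.35], [0, 2.5], [-1.52, 4.66], [0.17, 1.96], [-2.89, 2.89]. Speed limits (rad/s): [2.39, 2.39, 3.14, 3.14, 3.14, 3.14, 3.14].

### API

Orientations are given as a unit quaternion [w, x, y, z].
In Python, from workcell import r gives the robot as it stands. The module is installed in compiled form; this text tells all that it offers.
- The arm moves only by the tool servo_tool, never from a script. Its arguments are lists of equal length, an entry for each row: "linear": the shift along the tool's x, y, z scaled (see below), a list of three; "rotation": the turn, a rotation vector about the tool's x, y, z scaled (see below), a list of three; "grip": the gripper command: -1 is fully open, 1 is shut, values between are in proportion. A call has 1 to 20 rows; each row shifts and turns the commanded pose from where the row before left it, along the tool's axes as they then stand; what a row does not reach is not made up. The controller multiplies each number of a shift by 0.2 m and each number of a turn by 90 degrees. A row lasts 1/8 s, in which the tool goes at most 62.5 mm and 10.7 degrees, less where a joint would pass 70% of its speed; a pose out of reach is approached as far as the arm can. A call with a number of a shift or a turn outside -1 to 1 is refused whole. A call with a gripper value outside its range is refused whole. The fingers move at their own pace and stop on an object; "grip_force" is the grip in N (left out, the last holds). Time passes only in rows, so rows that do not move let the fingers close. It gives the time, the measured TCP pose, the force, the opening and the grip force at its end, in the units of the state.
- r.read_state(): the state, without advancing time (a new reading comes with each control period).
- r.camera(name): name is "scene" or "top" or "wrist"; returns a dict with "frame" (480x640x3 uint8, red, green, blue), "fx", "fy", "cx", "cy" (pixels), "extrinsics" (4x4, takes a point from world to camera coordinates); the wrist camera has in their place "hand_eye" (4x4, takes a point from camera to tool coordinates, whose origin is the TCP and whose axes are the flange's). Camera axes: x right, y down, z forward; pixel columns grow to the right and rows downward; lengths in m; the calibration is good to about 2 mm. A picture is of the moment at which its call begins: read the wrist's pose just before it. There is no depth.
- r.finish_job(): hands the job in; it is judged then, once.
The state is a dict: "time_s": time; "joints": joint angles; "joint_velocities": joint speeds; "joint_torque": joint torques, N m; "position": TCP position; "ee_rot": TCP orientation; "force": force on the tool from outside, world axes, zero at the start; "wrist_torque": the same for the moment, N m; "finger_gap": opening from 0.0 (shut) to 1.0 (fully open); "grip_force": force on a finger pad.
Only numpy, scipy, OpenCV 4.12 (cv2) and the standard library are available. Lean on these libraries where they do the work, as an engineer would, in place of code of your own. Each camera call takes 0.05 s, during which the arm holds its last target. There are 200 camera calls.

## Working session

There is one attempt and no reset: what is moved stays moved. The work goes in short steps, Python scripts to look and compute and a tool call to move; the robot and the scene stay as the last step left them, time stands still between calls to the robot, and variables do not carry over. Pictures are saved under pics/ and viewed, at most 10 in all, crops included, and the job is handed in when it is done.

Besides the shell and the picture viewer there is one more tool, called after "Emit:" by a JSON object that holds its "api" and its "payload". servo_tool: Moves the arm, as the interface text tells. Its arguments: {"type":"object","properties":{"linear":{"type":"array","items":{"type":"array","items":{"type":"number","minimum":-1,"maximum":1}}},"rotation":{"type":"array","items":{"type":"array","items":{"type":"number","minimum":-1,"maximum":1}}},"grip":{"type":"array","items":{"type":"number"}},"grip_force":{"type":"number"}},"required":["linear","rotation","grip"]}

```bash
mkdir -p pics; python3 - <<'E'
from workcell import r
import cv2,numpy as np,pickle
s=r.read_state();print({k:np.round(v,3).tolist() for k,v in s.items()})
d={}
for n in("scene","top","wrist"):
    c=r.camera(n);d[n]=c;cv2.imwrite(f"pics/{n}0.png",c["frame"][:,:,::-1])
    print(n,c["fx"],c["fy"],c["cx"],c["cy"],np.round(c.get("extrinsics",c.get("hand_eye")),3).tolist())
pickle.dump(d,open("c0.pkl","wb"))
E
```

```text
{'time_s': 0.0, 'joints': [-0.998, 0.508, -0.238, 1.501, 0.126, 1.149, -0.155], 'joint_velocities': [0.0, 0.001, 0.0, 0.001, -0.001, -0.0, -0.001], 'joint_torque': [0.001, -62.06, -2.186, -24.965, 0.013, 0.012, 0.0], 'position': [0.282, 0.557, 0.252], 'ee_rot': [-0.0, 0.232, 0.973, -0.001], 'force': [0.129, 0.407, 0.32], 'wrist_torque': [-0.02, -0.034, 0.012], 'grip_force': 0.0, 'finger_gap': 1.001}
scene 438.7563901077165 438.7563901077165 323.3493698547041 235.0467677921032 [[0.578, -0.816, -0.005, -0.39], [-0.605, -0.425, -0.673, 0.385], [0.547, 0.392, -0.739, 0.684], [0.0, 0.0, 0.0, 1.0]]
top 549.4995458055932 549.4995458055932 318.4811837546788 231.6041660507894 [[0.01, -1.0, 0.001, -0.092], [-0.981, -0.01, -0.196, 0.546], [0.196, 0.001, -0.981, 1.207], [0.0, 0.0, 0.0, 1.0]]
wrist 432.0345229579251 432.0345229579251 326.47154579705324 242.58011738348404 [[-0.001, -0.96, -0.28, 0.071], [1.0, -0.001, 0.0, 0.0], [-0.0, -0.28, 0.96, -0.121], [0.0, 0.0, 0.0, 1.0]]
```

View pics/top0.png

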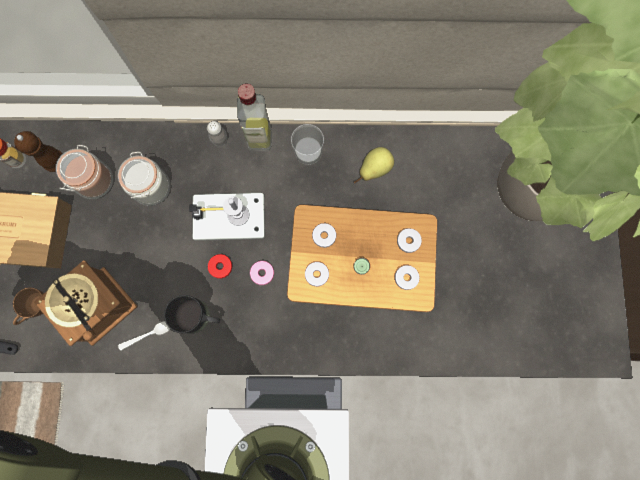

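View pics/scene0.png

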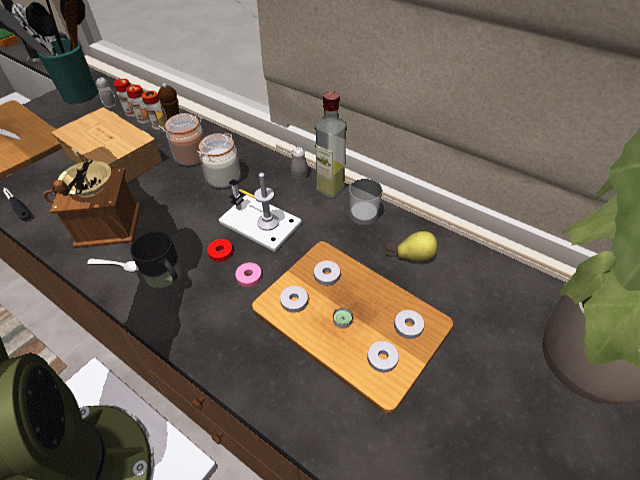

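Candidates in the top view: steel rings at (324,235), (409,240), (317,274) and (407,277). The red (219,266) and pink (262,272) rings lie off the board and are the look-alikes. I choose the steel rings on the board, and check them along with the scale in one close crop.

```bash
cat > h.py <<'E'
import numpy as np,pickle,cv2
def ray(c,u,v,E=None):
    E=c["extrinsics"] if E is None else E
    R,t=E[:3,:3],E[:3,3]
    o=-R.T@t; d=R.T@np.array([(u-c["cx"])/c["fx"],(v-c["cy"])/c["fy"],1]); return o,d
def atz(c,u,v,z,E=None):
    o,d=ray(c,u,v,E); return o+d*(z-o[2])/d[2]
def proj(c,p,E=None):
    E=c["extrinsics"] if E is None else E
    q=E[:3,:3]@p+E[:3,3]; return np.array([c["cx"]+c["fx"]*q[0]/q[2],c["cy"]+c["fy"]*q[1]/q[2]])
E
python3 - <<'E'
from h import *
d=pickle.load(open("c0.pkl","rb"));t=d["top"]
f=t["frame"][:,:,::-1]
a=cv2.resize(f[180:250,180:280],(800,560),interpolation=cv2.INTER_CUBIC)
cv2.imwrite("pics/sc1.png",a)
b=cv2.resize(f[200:315,190:440],None,fx=3.2,fy=3.2,interpolation=cv2.INTER_CUBIC);cv2.imwrite("pics/rings1.png",b)
for n,p in dict(r1=(324,235),r2=(409.5,240),r3=(317,274),r4=(407,277)).items(): print(n,atz(t,*p,.038).round(4))
c=[atz(t,*p,.022) for p in((296,206),(437,215),(433,310),(289,300))];print(np.round(c,3))
print("foot",np.round([atz(t,*p,.018) for p in((193,195),(263,193.5),(264,237),(193,240))],4))
E
```

```text
r1 [ 0.5422 -0.0992  0.038 ]
r2 [ 0.5325 -0.2975  0.038 ]
r3 [ 0.4511 -0.0839  0.038 ]
r4 [ 0.4464 -0.2898  0.038 ]
[[ 0.615 -0.032  0.022]
 [ 0.596 -0.367  0.022]
 [ 0.373 -0.35   0.022]
 [ 0.392 -0.02   0.022]]
foot [[0.6403 0.215  0.018 ]
 [0.6458 0.0476 0.018 ]
 [0.5398 0.042  0.018 ]
 [0.5308 0.2089 0.018 ]]
```

View pics/sc1.png

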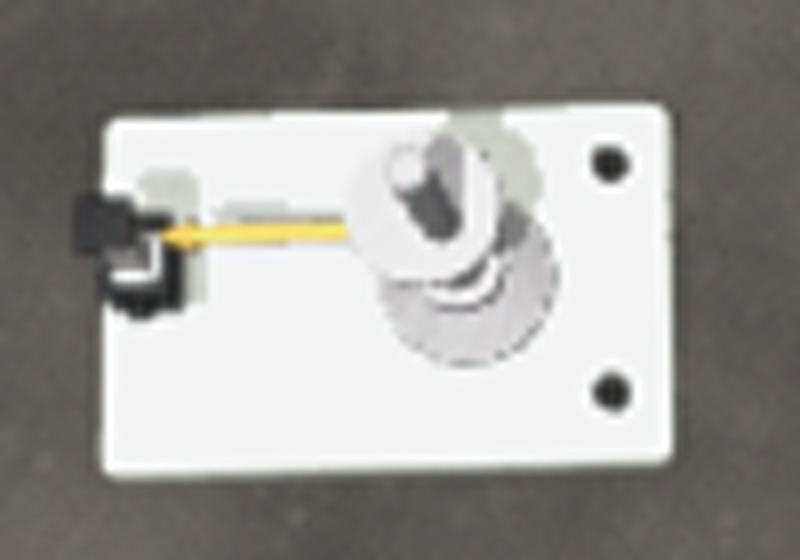

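View pics/rings1.png

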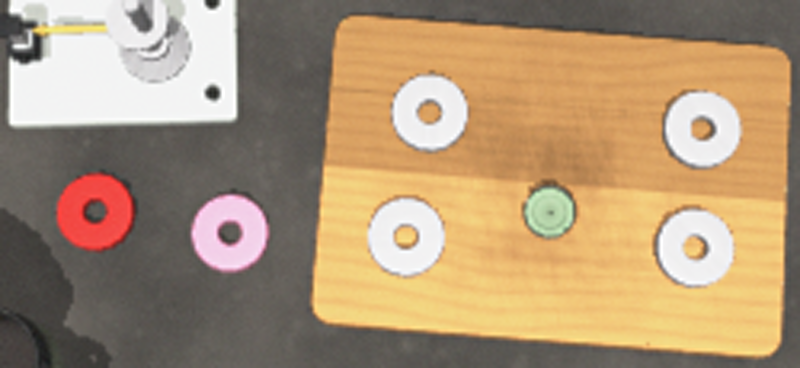

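The crops show four grey-white steel rings on the board, with red and pink off the board. The spindle tip is at about top (231.3,200) and the pan centre at (233,206). Moving over the ring at (324,235).

Emit:
{"api": "servo_tool", "payload": {"linear": [[0, 0, 0], [0, 0, 0], [0, 0, 0], [-0.114, -0.246, 0.019], [-0.114, -0.246, 0.019], [-0.114, -0.246, 0.019], [-0.114, -0.246, 0.019], [-0.114, -0.246, 0.019], [-0.114, -0.246, 0.019], [-0.114, -0.246, 0.019], [-0.114, -0.246, 0.019], [-0.114, -0.246, 0.019], [-0.114, -0.246, 0.019], [-0.114, -0.246, 0.019], [-0.114, -0.246, 0.019], [-0.114, -0.246, 0.019], [0, 0, 0], [0, 0, 0]], "rotation": [[0, 0, -0.088], [0, 0, -0.088], [0, 0, -0.088], [0, 0, 0], [0, 0, 0], [0, 0, 0], [0, 0, 0], [0, 0, 0], [0, 0, 0], [0, 0, 0], [0, 0, 0], [0, 0, 0], [0, 0, 0], [0, 0, 0], [0, 0, 0], [0, 0, 0], [0, 0, 0], [0, 0, 0]], "grip": [-0.6, -0.6, -0.6, -0.6, -0.6, -0.6, -0.6, -0.6, -0.6, -0.6, -0.6, -0.6, -0.6, -0.6, -0.6, -0.6, -0.6, -0.6], "grip_force": 40}}

```text
time_s: 2.4
position: [0.5435, -0.0961, 0.2035]
ee_rot: [-0.001, 0.027, 1.0, 0.0]
force: [-0.0, 0.1, -0.0]
finger_gap: 0.8
grip_force: 0.0
```

```bash
cat >> h.py <<'E'
from scipy.spatial.transform import Rotation as Ro
def wristE(c,s):
    q=np.array(s["ee_rot"]);T=np.eye(4);T[:3,:3]=Ro.from_quat(q[[1,2,3,0]]).as_matrix();T[:3,3]=s["position"]
    return np.linalg.inv(T@c["hand_eye"])
def totool(s,v):
    q=np.array(s["ee_rot"]);return Ro.from_quat(q[[1,2,3,0]]).inv().apply(v)
def shot(name):
    from workcell import r
    s=r.read_state();c=r.camera("wrist");c["E"]=wristE(c,s)
    cv2.imwrite(f"pics/{name}.png",c["frame"][:,:,::-1]);pickle.dump((s,c),open(name+".pkl","wb"));return s,c
E
python3 - <<'E'
from h import *
s,c=shot("w1")
d=pickle.load(open("c0.pkl","rb"));t=d["top"]
print("tip",atz(t,231.3,200,.172),"pan",atz(t,233.1,206.3,.11),"base",atz(t,235.6,208.5,.11))
print("ring expected px",proj(c,np.array([.5422,-.0992,.038]),c["E"]))
E
```

```text
tip [0.58910849 0.09731125 0.172     ] pan [0.59080602 0.10299773 0.11      ] base [0.58586431 0.09727112 0.11      ]
ring expected px [321.57606759 222.82319397]
```

View pics/w1.png

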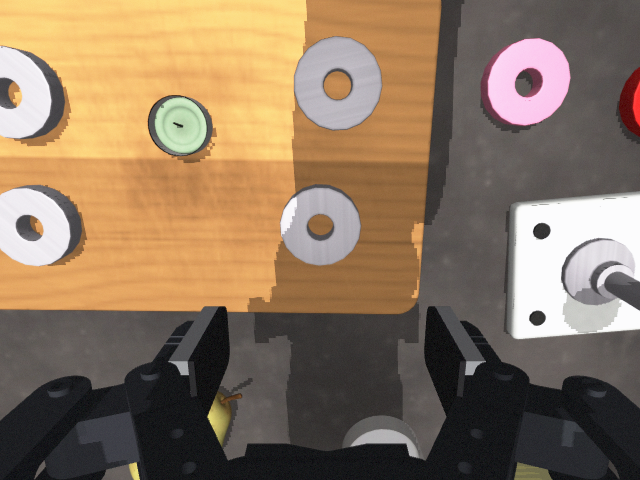

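The wrist view shows the ring below me: outline centre (320.5,225), hole (321,225). The scale's spindle is at the right edge. Going down to grasp.

```bash
python3 - <<'E'
from h import *
s,c=pickle.load(open("w1.pkl","rb"))
p=atz(c,320.5,224.5,.038,c["E"]);print(p, totool(s,np.array([p[0],p[1],.043])-s["position"]))
E
```

```text
[ 0.54333556 -0.10000189  0.038     ] [-0.00021628 -0.00403237  0.16048152]
```

Emit:
{"api": "servo_tool", "payload": {"linear": [[0, -0.019, 0.2], [0, 0, 0.2], [0, 0, 0.15], [0, 0, 0.1], [0, 0, 0.08], [0, 0, 0.03], [0, 0, 0.02], [0, 0, 0]], "rotation": [[0, 0, 0], [0, 0, 0], [0, 0, 0], [0, 0, 0], [0, 0, 0], [0, 0, 0], [0, 0, 0], [0, 0, 0]], "grip": [-0.6, -0.6, -0.6, -0.6, -0.6, -0.6, -0.6, -0.6]}}

```text
time_s: 3.45
position: [0.5439, -0.1004, 0.0482]
ee_rot: [0.0, 0.027, 1.0, -0.0]
force: [0.1, -0.1, 0.0]
finger_gap: 0.8
grip_force: 0.0
```

Emit:
{"api": "servo_tool", "payload": {"linear": [[0, 0, 0.015], [0, 0, 0.015], [0, 0, 0]], "rotation": [[0, 0, 0], [0, 0, 0], [0, 0, 0]], "grip": [-0.6, -0.6, -0.6]}}

```text
time_s: 3.82
position: [0.5435, -0.1004, 0.0417]
ee_rot: [-0.0, 0.027, 1.0, 0.0]
force: [0.3, 0.7, 0.1]
finger_gap: 0.799
grip_force: 0.0
```

Emit:
{"api": "servo_tool", "payload": {"linear": [[0, 0, 0], [0, 0, 0], [0, 0, 0], [0, 0, 0], [0, 0, 0], [0, 0, 0], [0, 0, -0.03], [0, 0, -0.15], [0, 0, -0.2], [0, 0, -0.2], [0, 0, -0.2], [0, 0, -0.1], [0, 0, 0]], "rotation": [[0, 0, 0], [0, 0, 0], [0, 0, 0], [0, 0, 0], [0, 0, 0], [0, 0, 0], [0, 0, 0], [0, 0, 0], [0, 0, 0], [0, 0, 0], [0, 0, 0], [0, 0, 0], [0, 0, 0]], "grip": [0, 0, 0, 0, 0, 0, 0, 0, 0, 0, 0, 0, 0]}}

```text
time_s: 5.45
position: [0.5443, -0.1004, 0.2192]
ee_rot: [0.001, 0.027, 1.0, -0.0]
force: [0.3, -0.4, -3.3]
finger_gap: 0.626
grip_force: 43.3
```

Emit:
{"api": "servo_tool", "payload": {"linear": [[-0.095, 0.203, 0], [-0.095, 0.203, 0], [-0.095, 0.203, 0], [-0.095, 0.203, 0], [-0.095, 0.203, 0], [0, 0, 0], [0, 0, 0], [0, 0, 0]], "rotation": [[0, 0, 0], [0, 0, 0], [0, 0, 0], [0, 0, 0], [0, 0, 0], [0, 0, 0], [0, 0, 0], [0, 0, 0]], "grip": [0, 0, 0, 0, 0, 0, 0, 0]}}

```text
time_s: 6.45
position: [0.6489, 0.0956, 0.2172]
ee_rot: [-0.001, 0.027, 1.0, -0.001]
force: [-0.4, -1.1, -2.8]
finger_gap: 0.625
grip_force: 43.3
```

```bash
python3 - <<'E'
from h import *
s,c=shot("w2");print(s["position"],s["force"],proj(c,np.array([.589,.0973,.172]),c["E"]))
E
```

```text
[0.64885033 0.09556071 0.21715477] [-0.38957167 -1.09115989 -2.75639628] [322.31840332 146.4532926 ]
```

View pics/w2.png

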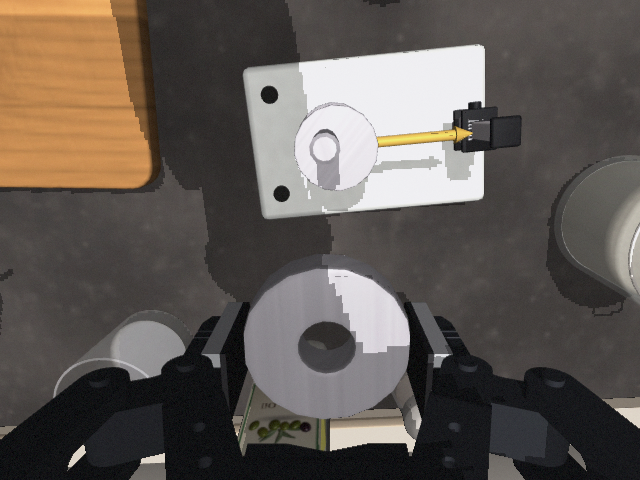

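```bash
python3 - <<'E'
from h import *
s,c=pickle.load(open("w2.pkl","rb"));f=c["frame"][:,:,::-1]
a=cv2.resize(f[115:180,290:360],(420,390),interpolation=cv2.INTER_CUBIC)
b=cv2.resize(f[295:395,275:372],(388,400),interpolation=cv2.INTER_CUBIC)[:390]
cv2.imwrite("pics/w2c.png",np.hstack([a,b[:,:380]]))
E
```

```text
(no output)
```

View pics/w2c.png

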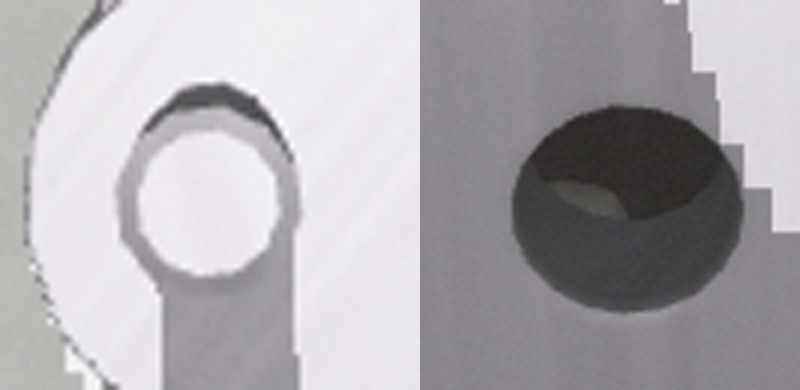

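The spindle's flat tip is centred at (324.7,148.8) and the top rim of the held ring's hole at (327,347.3).

```bash
python3 - <<'E'
from h import *
s,c=pickle.load(open("w2.pkl","rb"));z=s["position"][2]
sp=atz(c,324.7,148.8,.172,c["E"]);rg=atz(c,327,347.3,z-.004,c["E"])
rg2=atz(c,327,347.3,z-.002,c["E"])
print(sp,rg,rg2,rg-s["position"],"move tool",totool(s,sp-rg))
E
```

```text
[0.58991592 0.0981474  0.172     ] [0.65027607 0.09564541 0.21315477] [0.64913076 0.09570882 0.21515477] [ 1.42574254e-03  8.46930971e-05 -4.00000000e-03] move tool [ 0.06035597 -0.00076647  0.04122976]
```

Emit:
{"api": "servo_tool", "payload": {"linear": [[0.1, -0.004, 0], [0.15, 0, 0], [0.052, 0, 0], [0, 0, 0], [0, 0, 0], [0, 0, 0]], "rotation": [[0, 0, 0], [0, 0, 0], [0, 0, 0], [0, 0, 0], [0, 0, 0], [0, 0, 0]], "grip": [0, 0, 0, 0, 0, 0]}}

```text
time_s: 7.25
position: [0.5897, 0.0995, 0.2177]
ee_rot: [0.0, 0.027, 1.0, 0.0]
force: [0.5, 0.4, -2.3]
finger_gap: 0.624
grip_force: 43.3
```

Emit:
{"api": "servo_tool", "payload": {"linear": [[0, 0, 0.03], [0, 0, 0.03], [0, 0, 0.03], [0, 0, 0.015], [0, 0, 0.015], [0, 0, 0]], "rotation": [[0, 0, 0], [0, 0, 0], [0, 0, 0], [0, 0, 0], [0, 0, 0], [0, 0, 0]], "grip": [0, 0, 0, 0, 0, 0]}}

```text
time_s: 8.0
position: [0.5889, 0.0997, 0.1937]
ee_rot: [-0.0, 0.027, 1.0, -0.0]
force: [-0.4, 0.0, -2.5]
finger_gap: 0.632
grip_force: 43.3
```

Emit:
{"api": "servo_tool", "payload": {"linear": [[0, 0, 0.01], [0, 0, 0.01], [0, 0, 0.01], [0, 0, 0.01], [0, 0, 0]], "rotation": [[0, 0, 0], [0, 0, 0], [0, 0, 0], [0, 0, 0], [0, 0, 0]], "grip": [0, 0, 0, 0, 0]}}

```text
time_s: 8.62
position: [0.5888, 0.0996, 0.1857]
ee_rot: [-0.0, 0.027, 1.0, -0.0]
force: [-0.7, 0.2, -2.1]
finger_gap: 0.629
grip_force: 43.3
```

```bash
python3 - <<'E'
from h import *
s,c=shot("w3");print(s["position"],s["force"],s["wrist_torque"])
f=c["frame"][:,:,::-1]
a=cv2.resize(f[250:440,210:440],None,fx=2.2,fy=2.2);cv2.imwrite("pics/w3c.png",a)
E
```

```text
[0.58884119 0.09963515 0.18566643] [-0.74291935  0.24414158 -2.0652734 ] [ 0.03458206  0.01576238 -0.01159376]
```

View pics/w3c.png

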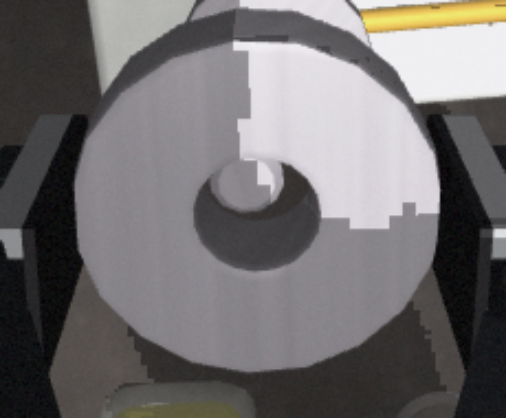

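```bash
python3 - <<'E'
from h import *
s,c=pickle.load(open("w3.pkl","rb"));z=s["position"][2]
for zr in(z-.004,z-.002):
  print(totool(s,atz(c,322.3,334.1,.172,c["E"])-atz(c,326.8,346.4,zr,c["E"])))
E
```

```text
[-0.00074957 -0.0015526   0.00966633]
[-0.00189441 -0.00155151  0.01166587]
```

Emit:
{"api": "servo_tool", "payload": {"linear": [[-0.005, -0.007, 0.01], [0, 0, 0.02], [0, 0, 0.02], [0, 0, 0.02], [0, 0, 0.02], [0, 0, 0.02], [0, 0, 0.02], [0, 0, 0.02], [0, 0, 0.02], [0, 0, 0.02], [0, 0, 0]], "rotation": [[0, 0, 0], [0, 0, 0], [0, 0, 0], [0, 0, 0], [0, 0, 0], [0, 0, 0], [0, 0, 0], [0, 0, 0], [0, 0, 0], [0, 0, 0], [0, 0, 0]], "grip": [0, 0, 0, 0, 0, 0, 0, 0, 0, 0, 0]}}

```text
time_s: 10.05
position: [0.5897, 0.0982, 0.1475]
ee_rot: [-0.0, 0.027, 1.0, -0.0]
force: [-0.4, -0.5, -2.6]
finger_gap: 0.63
grip_force: 43.3
```

Emit:
{"api": "servo_tool", "payload": {"linear": [[0, 0, 0.02], [0, 0, 0.02], [0, 0, 0.02], [0, 0, 0.01], [0, 0, 0.01], [0, 0, 0.01], [0, 0, 0]], "rotation": [[0, 0, 0], [0, 0, 0], [0, 0, 0], [0, 0, 0], [0, 0, 0], [0, 0, 0], [0, 0, 0]], "grip": [0, 0, 0, 0, 0, 0, 0]}}

```text
time_s: 10.92
position: [0.5898, 0.0982, 0.1298]
ee_rot: [-0.0, 0.027, 1.0, -0.0]
force: [-0.6, -0.2, -2.2]
finger_gap: 0.629
grip_force: 43.3
```

Emit:
{"api": "servo_tool", "payload": {"linear": [[0, 0, 0.01], [0, 0, 0.01], [0, 0, 0.01], [0, 0, 0.01], [0, 0, 0], [0, 0, 0]], "rotation": [[0, 0, 0], [0, 0, 0], [0, 0, 0], [0, 0, 0], [0, 0, 0], [0, 0, 0]], "grip": [0, 0, 0, 0, 0, 0]}}

```text
time_s: 11.68
position: [0.59, 0.0982, 0.122]
ee_rot: [0.0, 0.027, 1.0, 0.0]
force: [0.8, 0.4, -0.1]
finger_gap: 0.631
grip_force: 43.5
```

Emit:
{"api": "servo_tool", "payload": {"linear": [[0, 0, 0], [0, 0, 0], [0, 0, 0], [0, 0, 0], [0, 0, 0], [0, 0, 0], [0, 0, -0.03], [0, 0, -0.1], [0, 0, -0.2], [0, 0, -0.2], [0, 0, 0], [0, 0, 0]], "rotation": [[0, 0, 0], [0, 0, 0], [0, 0, 0], [0, 0, 0], [0, 0, 0], [0, 0, 0], [0, 0, 0], [0, 0, 0], [0, 0, 0], [0, 0, 0], [0, 0, 0], [0, 0, 0]], "grip": [-0.4, -0.5, -0.6, -0.7, -0.7, -0.7, -0.7, -0.7, -0.7, -0.7, -0.6, -0.6]}}

```text
time_s: 13.18
position: [0.5896, 0.0981, 0.2277]
ee_rot: [-0.0, 0.027, 1.0, -0.0]
force: [0.2, 0.2, -0.7]
finger_gap: 0.801
grip_force: 0.0
```

```bash
python3 - <<'E'
from h import *
s,c=shot("w4");print(s["position"],s["force"])
f=c["frame"][:,:,::-1]
cv2.imwrite("pics/w4c.png",f)
E
```

```text
[0.5895658  0.09812077 0.22774195] [ 0.17010603  0.15261346 -0.74494788]
```

View pics/w4c.png

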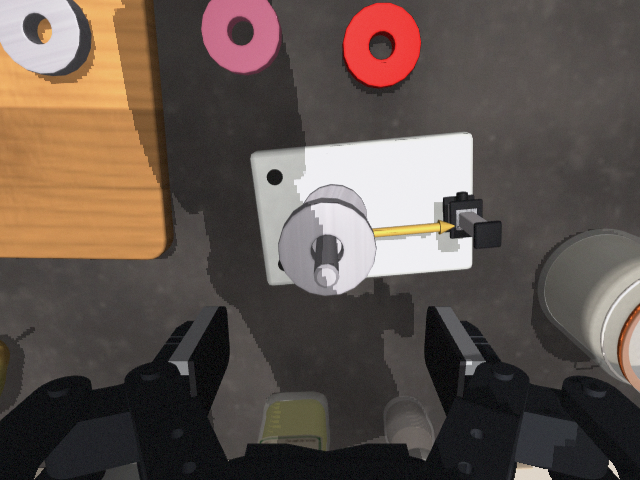

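The ring lies flat round the spindle, the pan has sunk, and the fingers are clear. Next is the ring at top (317,274), which is at (338,83) in w1.

```bash
python3 - <<'E'
from h import *
s,c=pickle.load(open("w1.pkl","rb"))
print(atz(c,337.7,82.5,.038,c["E"]))
s,c=pickle.load(open("w4.pkl","rb"))
p=np.array([.4515,-.0842,.0417]);print(totool(s,p-s["position"])/.2)
print("tip",atz(c,326,273.5,.162,c["E"]))
E
```

```text
[ 0.45285038 -0.08397177  0.038     ]
[ 0.64077807 -0.94678412  0.93052091]
tip [0.58835311 0.09797116 0.162     ]
```

Emit:
{"api": "servo_tool", "payload": {"linear": [[0.1276, -0.1894, 0], [0.1276, -0.1894, 0], [0.1276, -0.1894, 0.1], [0.1276, -0.1894, 0.1], [0.1276, -0.1894, 0.13], [0, 0, 0.2], [0, 0, 0.2], [0, 0, 0.1], [0, 0, 0.05], [0, 0, 0.03], [0, 0, 0.02], [0, 0, 0], [0, 0, 0]], "rotation": [[0, 0, 0], [0, 0, 0], [0, 0, 0], [0, 0, 0], [0, 0, 0], [0, 0, 0], [0, 0, 0], [0, 0, 0], [0, 0, 0], [0, 0, 0], [0, 0, 0], [0, 0, 0], [0, 0, 0]], "grip": [-0.6, -0.6, -0.6, -0.6, -0.6, -0.6, -0.6, -0.6, -0.6, -0.6, -0.6, -0.6, -0.6]}}

```text
time_s: 14.85
position: [0.4526, -0.0842, 0.0423]
ee_rot: [0.0, 0.027, 1.0, -0.0]
force: [0.4, 0.3, -0.2]
finger_gap: 0.801
grip_force: 0.0
```

Emit:
{"api": "servo_tool", "payload": {"linear": [[0, 0, 0], [0, 0, 0], [0, 0, 0], [0, 0, 0], [0, 0, 0], [0, 0, 0], [0, 0, -0.03], [0, 0, -0.15], [0, 0, -0.2], [0, 0, -0.2], [0, 0, -0.2], [0, 0, -0.1], [0, 0, 0], [0, 0, 0], [0, 0, 0]], "rotation": [[0, 0, 0], [0, 0, 0], [0, 0, 0], [0, 0, 0], [0, 0, 0], [0, 0, 0], [0, 0, 0], [0, 0, 0], [0, 0, 0], [0, 0, 0], [0, 0, 0], [0, 0, 0], [0, 0, 0], [0, 0, 0], [0, 0, 0]], "grip": [0, 0, 0, 0, 0, 0, 0, 0, 0, 0, 0, 0, 0, 0, 0]}}

```text
time_s: 16.73
position: [0.4517, -0.084, 0.2167]
ee_rot: [-0.001, 0.027, 1.0, 0.0]
force: [-0.3, 0.0, -2.6]
finger_gap: 0.632
grip_force: 43.4
```

```bash
cat >> h.py <<'E'
def hole(c):
    g=cv2.GaussianBlur(cv2.cvtColor(c["frame"],cv2.COLOR_RGB2GRAY),(3,3),0)
    out=[]
    for th in range(50,140,10):
        b=(g<th).astype(np.uint8)*255
        for k in cv2.findContours(b,cv2.RETR_LIST,cv2.CHAIN_APPROX_NONE)[0]:
            k=cv2.convexHull(k);a=cv2.contourArea(k)
            if 1800<a<3200:
                e=cv2.fitEllipse(k)
                if abs(e[0][0]-327)<20 and abs(e[0][1]-347)<25: out.append((th,a,np.round(e[0],1).tolist(),np.round(e[1],1).tolist()))
    return out
E
python3 - <<'E'
from h import *
s,c=pickle.load(open("w2.pkl","rb"));print(*hole(c),sep="\n")
s,c=shot("w5");print(s["position"],s["force"]);print(*hole(c),sep="\n")
for tx in [(.5897,.0982)]: print(totool(s,np.array([*tx,s["position"][2]])-s["position"])/.2)
E
```

```text
(70, 2041.5, [326.5, 345.7], [47.9, 54.9])
(80, 2157.0, [326.4, 346.3], [49.7, 55.9])
(90, 2244.5, [326.4, 346.4], [50.9, 56.8])
(100, 2295.0, [326.4, 346.6], [51.4, 57.5])
(110, 2341.5, [326.4, 346.6], [51.8, 58.2])
(120, 2422.0, [326.5, 346.6], [52.8, 58.9])
(130, 2513.0, [326.4, 346.5], [53.8, 60.1])
[ 0.45168243 -0.08402871  0.21672302] [-0.31217835  0.00704972 -2.64174537]
(110, 2210.5, [326.5, 345.7], [49.6, 57.3])
(120, 2274.0, [326.5, 345.5], [50.6, 57.9])
(130, 2340.5, [326.6, 345.4], [51.5, 58.6])
[-0.64079481  0.9464588  -0.00127942]
```

Emit:
{"api": "servo_tool", "payload": {"linear": [[-0.128, 0.1894, 0], [-0.128, 0.1894, 0], [-0.128, 0.1894, 0], [-0.128, 0.1894, 0], [-0.1275, 0.1894, 0], [0, 0, 0], [0, 0, 0], [0, 0, 0.05], [0, 0, 0.04], [0, 0, 0.02], [0, 0, 0.02], [0, 0, 0.01], [0, 0, 0.01], [0, 0, 0.01], [0, 0, 0.01], [0, 0, 0.01], [0, 0, 0.01], [0, 0, 0.01], [0, 0, 0], [0, 0, 0]], "rotation": [[0, 0, 0], [0, 0, 0], [0, 0, 0], [0, 0, 0], [0, 0, 0], [0, 0, 0], [0, 0, 0], [0, 0, 0], [0, 0, 0], [0, 0, 0], [0, 0, 0], [0, 0, 0], [0, 0, 0], [0, 0, 0], [0, 0, 0], [0, 0, 0], [0, 0, 0], [0, 0, 0], [0, 0, 0], [0, 0, 0]], "grip": [0, 0, 0, 0, 0, 0, 0, 0, 0, 0, 0, 0, 0, 0, 0, 0, 0, 0, 0, 0]}}

```text
time_s: 19.27
position: [0.5902, 0.0982, 0.1779]
ee_rot: [0.0, 0.027, 1.0, -0.0]
force: [0.1, -0.8, -2.9]
finger_gap: 0.642
grip_force: 43.5
```

Emit:
{"api": "servo_tool", "payload": {"linear": [[0, 0, 0.02], [0, 0, 0.02], [0, 0, 0.02], [0, 0, 0.02], [0, 0, 0.02], [0, 0, 0.02], [0, 0, 0.02], [0, 0, 0.02], [0, 0, 0.02], [0, 0, 0.01], [0, 0, 0.01], [0, 0, 0], [0, 0, 0]], "rotation": [[0, 0, 0], [0, 0, 0], [0, 0, 0], [0, 0, 0], [0, 0, 0], [0, 0, 0], [0, 0, 0], [0, 0, 0], [0, 0, 0], [0, 0, 0], [0, 0, 0], [0, 0, 0], [0, 0, 0]], "grip": [0, 0, 0, 0, 0, 0, 0, 0, 0, 0, 0, 0, 0]}}

```text
time_s: 20.9
position: [0.5903, 0.0982, 0.138]
ee_rot: [0.0, 0.027, 1.0, 0.0]
force: [0.6, -0.5, -1.4]
finger_gap: 0.629
grip_force: 43.5
```

Emit:
{"api": "servo_tool", "payload": {"linear": [[0, 0, 0.01], [0, 0, 0.01], [0, 0, 0.01], [0, 0, 0.01], [0, 0, 0.01], [0, 0, 0], [0, 0, 0]], "rotation": [[0, 0, 0], [0, 0, 0], [0, 0, 0], [0, 0, 0], [0, 0, 0], [0, 0, 0], [0, 0, 0]], "grip": [0, 0, 0, 0, 0, 0, 0]}}

```text
time_s: 21.78
position: [0.5904, 0.0983, 0.128]
ee_rot: [0.0, 0.027, 1.0, 0.0]
force: [0.9, 0.3, -0.5]
finger_gap: 0.631
grip_force: 43.7
```

Emit:
{"api": "servo_tool", "payload": {"linear": [[0, 0, 0], [0, 0, 0], [0, 0, 0], [0, 0, 0], [0, 0, 0], [0, 0, 0], [0, 0, -0.03], [0, 0, -0.13], [0, 0, -0.2], [0, 0, -0.2], [0.1725, 0.2285, 0], [0.1725, 0.2285, 0], [0, 0, 0.2], [0, 0, 0.2], [0, 0, 0], [0, 0, 0], [0, 0, 0], [0, 0, 0], [0, 0, 0]], "rotation": [[0, 0, 0], [0, 0, 0], [0, 0, 0], [0, 0, 0], [0, 0, 0], [0, 0, 0], [0, 0, 0], [0, 0, 0], [0, 0, 0], [0, 0, 0], [0, 0, 0], [0, 0, 0], [0, 0, 0], [0, -0.1, 0], [0, -0.1, 0], [0, -0.1, 0], [0, -0.1, 0], [0, 0, 0], [0, 0, 0]], "grip": [-0.4, -0.5, -0.6, -0.7, -0.7, -0.7, -0.7, -0.7, -0.7, -0.7, -0.6, -0.6, -0.6, -0.6, -0.6, -0.6, -0.6, -0.6, -0.6]}}

```text
time_s: 24.15
position: [0.5361, 0.1827, 0.1627]
ee_rot: [0.244, 0.033, 0.969, -0.023]
force: [1.3, -0.2, 0.4]
finger_gap: 0.798
grip_force: 0.0
```

```bash
python3 - <<'E'
from h import *
from workcell import r
s,c=shot("w6");print(s["position"],s["ee_rot"],s["force"])
f=c["frame"][:,:,::-1]
p=proj(c,np.array([.587,.193,.06]),c["E"]);print(p)
x,y=int(p[0]),int(p[1]);x=min(max(x,170),470);y=min(max(y,100),380)
sc=r.camera("scene");pickle.dump(sc,open("sc6.pkl","wb"));q=proj(sc,np.array([.59,.14,.08]));print(q)
a,b=int(q[0]),int(q[1])
x0,y0=x-170,y-100
A=cv2.resize(f[y0:y0+200,x0:x0+340],(800,470))
B=cv2.resize(sc["frame"][b-35:b+35,a-215+155:a-215+155+120,::-1],(223,130),interpolation=cv2.INTER_CUBIC)
C=np.zeros((600,800,3),np.uint8);C[:470]=A;C[470:600,:223]=B;cv2.imwrite("pics/fin.png",C);print(x0,y0,a-60,b-35)
E
```

```text
[0.53611969 0.18266614 0.16268258] [ 0.24357372  0.03263544  0.96905068 -0.02339984] [ 1.30274959 -0.16495419  0.35801368]
[356.997144   238.12991371]
[251.75221924 197.92479383]
186 138 191 162
```

View pics/fin.png

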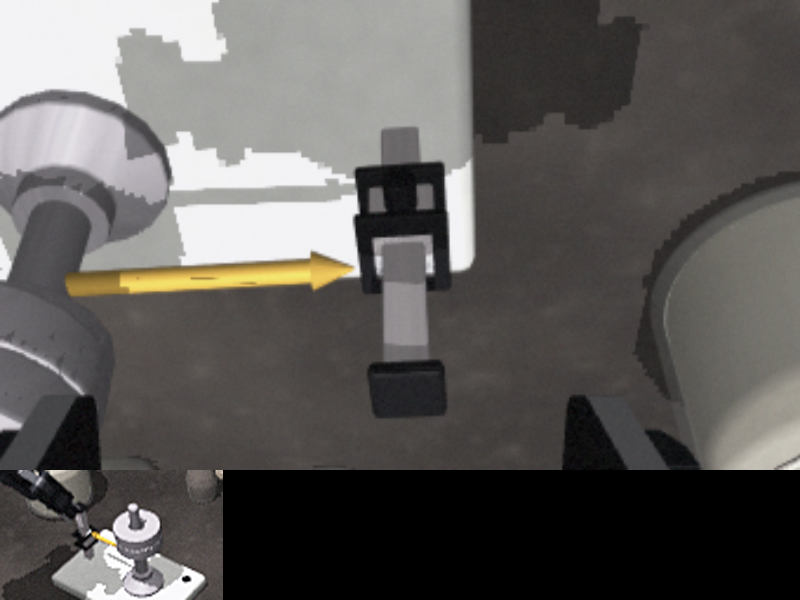

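The view is upside down (image down is world up). The pointer tip is at crop (354,270), the lower flange's near bar at rows 163-185, the upper flange's near bar at 212-235, the column base at row 127 and the cap at 362-415. Working out heights.

```bash
python3 - <<'E'
from h import *
from scipy.optimize import least_squares
s,c=pickle.load(open("w6.pkl","rb"))
P=lambda x,y,z:(proj(c,np.array([x,y,z]),c["E"])-[186,138])*[800/340,2.35]
# column near-face base seen at (400,127); cap near/far top edges 372,415
X=least_squares(lambda v:(P(v[0]-.005,v[1],.018)-[401,127]),[.587,.193]).x;print("column",X)
for z in(.018,.04,.05,.06,.07,.08,.09,.098,.104): print(z,P(X[0]-.005,X[1],z).round(),P(X[0]-.010,X[1],z).round(),P(X[0]+.01,X[1],z).round())
u=np.array(X);ax=np.array([.5905,.103]);d=(u-ax);print("dist",np.hypot(*d));d/=np.hypot(*d)
t=ax+.078*d;print("tip xy",t)
for z in(.055,.06,.065,.07): print("tip",z,P(*t,z).round(1))
o,dd=ray(c,354/(800/340)+186,270/2.35+138,c["E"]);tt=((t[0]-o[0])/dd[0]);print("tip by x plane",o+dd*tt)
E
```

```text
column [0.59196783 0.1935261 ]
0.018 [401. 127.] [400. 112.] [402. 170.]
0.04 [403. 181.] [402. 165.] [404. 223.]
0.05 [404. 207.] [403. 192.] [405. 250.]
0.06 [405. 235.] [404. 220.] [406. 278.]
0.07 [406. 265.] [405. 250.] [407. 308.]
0.08 [407. 297.] [406. 281.] [408. 340.]
0.09 [408. 330.] [407. 315.] [409. 373.]
0.098 [409. 359.] [408. 344.] [410. 401.]
0.104 [409. 381.] [409. 366.] [411. 423.]
dist 0.09053800286887674
tip xy [0.59176456 0.18098975]
tip 0.055 [353.8 236.8]
tip 0.06 [353.5 251. ]
tip 0.065 [353.3 265.7]
tip 0.07 [353.  280.7]
tip by x plane [0.59176456 0.18118489 0.06646255]
```

The camera puts the pointer tip at z≈0.066, above the upper flange, and the window's middle at about 0.050–0.054. A third ring is needed, so I fetch the one at top (409,240).

Emit:
{"api": "servo_tool", "payload": {"linear": [[0, 0, 0], [0, 0, 0], [0, 0, 0], [0, 0, 0], [0, 0, -0.2], [0, 0, -0.2], [-0.0189, -0.2722, 0], [-0.0189, -0.2722, 0], [-0.0189, -0.2722, 0], [-0.0189, -0.2722, 0], [-0.0189, -0.2722, 0], [-0.0189, -0.2722, 0], [-0.0189, -0.2722, 0], [-0.0189, -0.2722, 0], [-0.0189, -0.2722, 0], [0, 0, 0], [0, 0, 0]], "rotation": [[0, 0.1, 0], [0, 0.1, 0], [0, 0.1, 0], [0, 0.1, 0], [0, 0, 0], [0, 0, 0], [0, 0, 0], [0, 0, 0], [0, 0, 0], [0, 0, 0], [0, 0, 0], [0, 0, 0], [0, 0, 0], [0, 0, 0], [0, 0, 0], [0, 0, 0], [0, 0, 0]], "grip": [-0.6, -0.6, -0.6, -0.6, -0.6, -0.6, -0.6, -0.6, -0.6, -0.6, -0.6, -0.6, -0.6, -0.6, -0.6, -0.6, -0.6]}}

```text
time_s: 26.38
position: [0.5386, -0.3084, 0.2577]
ee_rot: [-0.034, 0.042, 0.998, -0.018]
force: [0.2, 2.1, -0.5]
finger_gap: 0.8
grip_force: 0.0
```

```bash
python3 - <<'E'
from h import *
s,c=shot("w7");print(s["position"],s["ee_rot"])
q=proj(c,np.array([.5335,-.298,.038]),c["E"]);print("exp",q)
g=cv2.medianBlur(c["frame"],3);h=cv2.cvtColor(g,cv2.COLOR_RGB2HSV)
m=((h[...,1]<40)&(h[...,2]>90)).astype(np.uint8)*255
k=cv2.findContours(m,cv2.RETR_EXTERNAL,cv2.CHAIN_APPROX_NONE)[0]
for j in k:
    a=cv2.contourArea(j)
    if a>1500:
        e=cv2.fitEllipse(j);print(a,np.round(e,1) if 0 else e,atz(c,*e[0],.038,c["E"]),totool(s,atz(c,*e[0],.038,c["E"])-s["position"])/.2)
E
```

```text
[ 0.53859984 -0.30838223  0.2577277 ] [-0.03361578  0.04204225  0.99839678 -0.01750133]
exp [348.94171115 218.52215912]
11573.0 ((570.603271484375, 335.9145812988281), (98.14474487304688, 189.11746215820312), 101.15805053710938) [ 0.64768918 -0.11950384  0.038     ] [-0.53402115  1.0271222   1.02773354]
3479.0 ((347.9627380371094, 219.4924774169922), (66.43183135986328, 66.71752166748047), 78.23529815673828) [ 0.53423014 -0.2988457   0.038     ] [-0.04634709  0.08717544  1.09544965]
4091.0 ((349.0755920410156, 107.18958282470703), (70.45213317871094, 73.95674896240234), 7.185060501098633) [ 0.44758046 -0.29163848  0.038     ] [0.38745822 0.08720079 1.12401101]
100358.5 ((262.0816955566406, 185.63417053222656), (421.52313232421875, 604.253173828125), 98.27503204345703) [ 0.50152551 -0.36531629  0.038     ] [ 0.08793645 -0.25733435  1.11734176]
```

```bash
python3 - <<'E'
from h import *
from workcell import r
s=r.read_state();q=np.array(s["ee_rot"]);R=Ro.from_quat(q[[1,2,3,0]]);T=Ro.from_quat([.027,.9996,0,0])
print(s["position"],(R.inv()*T).as_rotvec()/(np.pi/2), T.inv().apply(np.array([.534,-.2985,.0417])-s["position"])/.2)
E
```

```text
[ 0.5389344  -0.30746547  0.25788118] [-0.02374412 -0.0421386  -0.01813981] [0.02705588 0.04343015 1.08090592]
```

Emit:
{"api": "servo_tool", "payload": {"linear": [[0, 0, 0], [0, 0, 0], [0.027, 0.043, 0.1], [0, 0, 0.2], [0, 0, 0.15], [0, 0, 0], [0, 0, 0]], "rotation": [[-0.024, -0.042, -0.018], [0, 0, 0], [0, 0, 0], [0, 0, 0], [0, 0, 0], [0, 0, 0], [0, 0, 0]], "grip": [-0.6, -0.6, -0.6, -0.6, -0.6, -0.6, -0.6]}}

```text
time_s: 27.3
position: [0.5347, -0.2996, 0.1691]
ee_rot: [0.0, 0.027, 1.0, -0.001]
force: [0.3, 0.1, -0.4]
finger_gap: 0.8
grip_force: 0.0
```

```bash
python3 - <<'E'
from h import *
from workcell import r
s,c=shot("w8");q=np.array(s["ee_rot"]);R=Ro.from_quat(q[[1,2,3,0]]);T=Ro.from_quat([.027,.9996,0,0])
print(s["position"],q,(R.inv()*T).as_rotvec()/(np.pi/2), T.inv().apply(np.array([.534,-.2985,.0417])-s["position"])/.2)
print(proj(c,np.array([.534,-.2985,.038]),c["E"]))
g=cv2.medianBlur(c["frame"],3);h=cv2.cvtColor(g,cv2.COLOR_RGB2HSV)
m=((h[...,1]<40)&(h[...,2]>90)).astype(np.uint8)*255
for j in cv2.findContours(m,cv2.RETR_EXTERNAL,cv2.CHAIN_APPROX_NONE)[0]:
    if 3000<cv2.contourArea(j)<30000:
        e=cv2.fitEllipse(j);print(e,atz(c,*e[0],.038,c["E"]))
E
```

```text
[ 0.53473409 -0.29955177  0.16909176] [ 6.58365256e-05  2.72579124e-02  9.99627385e-01 -1.44650655e-03] [-0.00183882  0.00013352 -0.00032732] [0.00394897 0.00505302 0.63695881]
[328.70861865 236.45104543]
((572.9971313476562, 356.1784362792969), (50.90134048461914, 135.1416778564453), 86.7784423828125) [ 0.6244748  -0.14234377  0.038     ]
((327.3901672363281, 235.07655334472656), (88.71205139160156, 89.84359741210938), 178.4949951171875) [ 0.53309375 -0.29925063  0.038     ]
((331.8442077636719, 83.87919616699219), (98.3042221069336, 104.88921356201172), 1.385354995727539) [ 0.44720268 -0.29207259  0.038     ]
```

Emit:
{"api": "servo_tool", "payload": {"linear": [[0.006, 0.002, 0.2], [0, 0, 0.2], [0, 0, 0.12], [0, 0, 0.06], [0, 0, 0.03], [0, 0, 0.02], [0, 0, 0.007], [0, 0, 0], [0, 0, 0]], "rotation": [[-0.002, 0, 0], [0, 0, 0], [0, 0, 0], [0, 0, 0], [0, 0, 0], [0, 0, 0], [0, 0, 0], [0, 0, 0], [0, 0, 0]], "grip": [-0.6, -0.6, -0.6, -0.6, -0.6, -0.6, -0.6, -0.6, -0.6]}}

```text
time_s: 28.48
position: [0.5325, -0.2997, 0.0408]
ee_rot: [-0.0, 0.028, 1.0, 0.0]
force: [0.7, 0.5, -0.4]
finger_gap: 0.797
grip_force: 0.0
```

Emit:
{"api": "servo_tool", "payload": {"linear": [[0, 0, 0], [0, 0, 0], [0, 0, 0], [0, 0, 0], [0, 0, 0], [0, 0, 0], [0, 0, -0.03], [0, 0, -0.15], [0, 0, -0.2], [0, 0, -0.2], [0, 0, -0.2], [0, 0, -0.1], [0, 0, 0], [0, 0, 0], [0, 0, 0]], "rotation": [[0, 0, 0], [0, 0, 0], [0, 0, 0], [0, 0, 0], [0, 0, 0], [0, 0, 0], [0, 0, 0], [0, 0, 0], [0, 0, 0], [0, 0, 0], [0, 0, 0], [0, 0, 0], [0, 0, 0], [0, 0, 0], [0, 0, 0]], "grip": [0, 0, 0, 0, 0, 0, 0, 0, 0, 0, 0, 0, 0, 0, 0]}}

```text
time_s: 30.35
position: [0.5318, -0.2995, 0.2149]
ee_rot: [-0.002, 0.028, 1.0, 0.001]
force: [0.4, 0.2, -2.3]
finger_gap: 0.637
grip_force: 43.3
```

```bash
python3 - <<'E'
from h import *
s,c=shot("w9");print(s["position"],s["ee_rot"],s["force"]);print(*hole(c),sep="\n")
print(Ro.from_quat([.027,.9996,0,0]).inv().apply(np.array([.590,.0982,.2167])-s["position"])/.2)
E
```

```text
[ 0.53183465 -0.29952892  0.2149256 ] [-1.64290908e-03  2.77219256e-02  9.99613922e-01  8.95948241e-04] [ 0.37295881  0.15757006 -2.28296329]
(80, 1913.0, [326.9, 349.3], [46.2, 54.4])
(90, 2097.0, [326.8, 350.4], [48.6, 55.9])
(100, 2171.5, [326.7, 350.7], [49.9, 56.5])
(110, 2237.0, [326.8, 350.9], [50.6, 57.0])
(120, 2280.0, [326.8, 351.0], [51.0, 57.9])
(130, 2309.5, [326.8, 351.1], [51.4, 58.3])
[-0.18305126  2.00144443 -0.00887199]
```

Emit:
{"api": "servo_tool", "payload": {"linear": [[-0.0176, 0.2, 0], [-0.0176, 0.2, 0], [-0.0176, 0.2, 0], [-0.0176, 0.2, 0], [-0.0176, 0.2, 0], [-0.0176, 0.2, 0], [-0.0176, 0.2, 0], [-0.0176, 0.2, 0], [-0.0176, 0.2, 0], [-0.0176, 0.2, 0], [0, 0, 0], [0, 0, 0], [0, 0, 0]], "rotation": [[0, 0, 0], [0, 0, 0], [0, 0, 0], [0, 0, 0], [0, 0, 0], [0, 0, 0], [0, 0, 0], [0, 0, 0], [0, 0, 0], [0, 0, 0], [0, 0, 0], [0, 0, 0], [0, 0, 0]], "grip": [0, 0, 0, 0, 0, 0, 0, 0, 0, 0, 0, 0, 0]}}

```text
time_s: 32.02
position: [0.5898, 0.0962, 0.2163]
ee_rot: [-0.001, 0.029, 1.0, -0.0]
force: [-0.2, -0.5, -3.2]
finger_gap: 0.632
grip_force: 43.4
```

Emit:
{"api": "servo_tool", "payload": {"linear": [[0.007, 0.009, 0.05], [0, 0, 0.05], [0, 0, 0.04], [0, 0, 0], [0, 0, 0], [0, 0, 0]], "rotation": [[0, 0, 0], [0, 0, 0], [0, 0, 0], [0, 0, 0], [0, 0, 0], [0, 0, 0]], "grip": [0, 0, 0, 0, 0, 0]}}

```text
time_s: 32.78
position: [0.5888, 0.0997, 0.189]
ee_rot: [-0.0, 0.028, 1.0, 0.0]
force: [0.1, -0.4, -2.5]
finger_gap: 0.638
grip_force: 43.4
```

```bash
python3 - <<'E'
from h import *
s,c=shot("w10");print(s["position"],s["force"]);print(*hole(c)[-2:],sep="\n")
g=cv2.cvtColor(c["frame"],cv2.COLOR_RGB2GRAY)[320:386:4,292:364:3]
print("\n".join(" ".join("%3d"%v for v in l) for l in g))
E
```

```text
[0.58878044 0.09966394 0.18901642] [ 0.0579946  -0.35175659 -2.54464443]
(120, 2202.5, [326.4, 351.8], [50.4, 59.1])
(130, 2286.0, [326.5, 352.0], [50.9, 59.8])
221 222 222 219 218 214 212 213 219 218 219 218 218 218 219 219 216 220 219 217 219 219 217 217
217 219 220 221 220 218 215 212 207 203 203 202 204 204 211 213 217 217 216 218 217 219 217 220
214 213 215 220 220 217 205 171 138 140 136 139 135 135 136 139 157 206 213 217 217 219 216 215
211 213 215 212 205 134  76 109 131 133 133 134 134 132 136 110  53  53 104 208 217 217 218 216
212 212 212 199  53  51  51  54  56  55  52  54  53  52  55  50  53  51  52  61 206 216 217 218
136 144 205  65  54  53  52  55  52  51  51  54  51  51  50  52  51  48  50  51  73 210 216 215
135 136 199  62  62  53  54  54  50  52  56  50  53  54  55  51  52  51  55  60  60 207 213 218
138 135  91  61  59  62  52  51  53  54  52  51  53  56  51  54  49  50  64  61  62  74 210 214
141 137  77  64  60  62  63  62  60  53  53  52  53  53  53  64  66  61  59  63  62  78 213 215
138 137 108  67  65  62  67  66  66  64  64  66  63  61  65  65  64  65  61  61  61  92 134 136
138 137 130  73  67  66  63  67  65  67  65  65  64  65  65  64  66  62  65  63  70 127 133 136
138 139 136 107  69  67  62  64  62  65  66  68  68  69  62  69  65  63  64  75 121 130 132 136
138 137 138 139 120  78  64  67  67  64  65  67  66  68  67  65  65  63  73 137 137 136 134 134
137 136 137 140 137 140  80  76  73  66  67  68  69  68  68  68  76  81 134 138 135 138 134 134
135 136 137 136 137 138 143 148 144 101  88  81  80  82 114 144 141 136 134 133 136 138 137 134
137 134 134 135 137 137 138 139 142 144 143 146 146 140 137 138 134 135 133 135 132 136 136 137
135 136 134 135 134 137 138 137 136 136 135 139 139 138 134 132 132 134 132 134 134 130 131 131
```

```bash
python3 - <<'E'
from h import *
s,c=pickle.load(open("w10.pkl","rb"));z=s["position"][2];E=c["E"]
h=atz(c,326.5,351.8,z-.004,E);print(h)
for dx in(.0045,.006): print(proj(c,np.array([h[0]+dx,h[1],.152]),E))
g=cv2.cvtColor(c["frame"],cv2.COLOR_RGB2GRAY)
for u in(320,325,330): print(g[326:342,u])
for v in(328,330,332): print(g[v,306:346])
E
```

```text
[0.5918469  0.09950202 0.18501642]
[327.03708418 318.85310911]
[327.24584646 322.23126503]
[142 138 137 139 137 136 130 131  61  56  54  56  53  49  56  53]
[142 136 139 136 135 135 134  95  59  52  54  54  52  52  54  53]
[142 138 135 137 136 135 133  97  58  57  52  53  52  52  55  53]
[219 217 215 212 205 203 197 171 143 142 138 140 138 140 137 140 136 138
 137 139 135 138 135 135 135 135 134 136 136 135 136 139 142 141 157 185
 202 206 209 211]
[212 208 204 184 155 138 136 138 137 135 134 137 137 136 137 136 137 138
 136 135 136 137 135 135 136 134 136 132 137 135 137 138 138 134 136 133
 135 121 170 205]
[200 134  69  62  76  78 109 109 130 132 131 133 134 133 130 133 133 129
 133 134 132 132 134 132 133 132 134 132 136 132 134 110  96  64  53  57
  51  53  51  61]
```

Emit:
{"api": "servo_tool", "payload": {"linear": [[0, 0, 0.02], [0, 0, 0.015], [0, 0, 0], [0, 0, 0]], "rotation": [[0, 0, 0], [0, 0, 0], [0, 0, 0], [0, 0, 0]], "grip": [0, 0, 0, 0]}}

```text
time_s: 33.33
position: [0.5885, 0.0996, 0.1816]
ee_rot: [-0.001, 0.028, 1.0, 0.0]
force: [-0.1, 0.4, -2.2]
finger_gap: 0.637
grip_force: 43.4
```

```bash
python3 - <<'E'
from h import *
s,c=shot("w11");z=s["position"][2];E=c["E"];print(s["position"],s["force"])
print(*hole(c)[-1:])
h=atz(c,326.5,351.8,z-.004,E);print(h)
for dx in(0,.0045,.006): print(proj(c,np.array([h[0]+dx,h[1],.152]),E))
print("ring2 edge",proj(c,np.array([h[0]+.028,h[1],.122]),E))
g=cv2.cvtColor(c["frame"],cv2.COLOR_RGB2GRAY)
print("\n".join("%d "%(324+2*i)+" ".join("%3d"%v for v in l) for i,l in enumerate(g[324:360:2,296:362:3])))
E
```

```text
[0.58852275 0.09958315 0.18161625] [-0.07183605  0.35630353 -2.15124662]
(130, 2077.0, [326.7, 352.6], [49.3, 60.4])
[0.5915841  0.09942081 0.17761625]
[326.43403731 316.91012568]
[327.0931922  327.52045419]
[327.31071215 331.02184383]
ring2 edge [329.76439519 342.89349144]
324 219 220 221 218 219 216 209 207 201 203 201 204 204 212 217 217 215 218 217 218 217 219
326 218 221 219 219 218 210 202 194 145 139 144 144 144 186 202 207 218 216 220 218 218 217
328 212 217 220 220 211 203 144 137 138 139 139 140 139 139 139 186 208 216 215 218 218 217
330 214 215 218 213 203 138 138 137 140 142 139 135 136 137 136 138 185 209 214 219 218 215
332 213 212 210 205 139 137 140 139 135 135 137 138 137 136 139 139 136 186 212 217 218 218
334 214 212 202 117 135 136 134 136 136 139 139 136 137 134 135 135 136 134 205 215 216 217
336 210 211 195 132 135 135 137 138 139 137 137 136 135 135 136 137 133 132 144 210 216 216
338 212 201  70 129 133 135 139 136 134 136 136 134 136 134 137 132  92  55  47 205 216 217
340 209 198  62  54  62 108 132 131 134 133 132 132 133 133  95  58  52  49  60 155 215 215
342 206 123  65  54  52  56  53  61  61  59  60  58  57  54  54  52  47  54  57  82 210 218
344 205  85  69  64  56  55  54  51  53  52  49  52  50  49  52  53  49  55  58  63 206 217
346 142  67  65  70  56  57  55  53  53  51  51  50  52  48  51  50  49  65  58  61 208 216
348 133  64  70  71  62  51  56  50  53  52  52  50  52  54  53  50  68  61  57  64 207 212
350 132  66  71  65  61  64  52  53  52  56  51  53  50  52  54  65  65  62  62  60 127 135
352 136  79  71  61  63  65  61  55  56  52  52  51  52  52  65  65  65  61  59  61 128 136
354 140  84  64  63  63  63  62  61  63  64  63  62  65  65  61  67  66  59  60  62 130 134
356 137  75  62  65  65  65  63  65  67  63  64  64  64  65  61  64  61  64  63  65 129 134
358 134  78  63  68  61  63  65  64  63  62  67  67  62  65  64  66  63  62  63  72 131 137
```

Emit:
{"api": "servo_tool", "payload": {"linear": [[0.001, -0.008, 0], [0, 0, 0], [0, 0, 0.02], [0, 0, 0.01], [0, 0, 0.01], [0, 0, 0.01], [0, 0, 0.01], [0, 0, 0.01], [0, 0, 0], [0, 0, 0]], "rotation": [[0, 0, 0], [0, 0, 0], [0, 0, 0], [0, 0, 0], [0, 0, 0], [0, 0, 0], [0, 0, 0], [0, 0, 0], [0, 0, 0], [0, 0, 0]], "grip": [0, 0, 0, 0, 0, 0, 0, 0, 0, 0]}}

```text
time_s: 34.62
position: [0.5883, 0.098, 0.1677]
ee_rot: [-0.0, 0.028, 1.0, 0.0]
force: [-0.1, -0.9, -2.8]
finger_gap: 0.641
grip_force: 43.4
```

```bash
python3 - <<'E'
from h import *
s,c=shot("w12");z=s["position"][2];E=c["E"];print(s["position"],s["force"],s["wrist_torque"])
h=atz(c,326.6,352.2,z-.004,E);print(h)
for dx in(0,.0045,.006): print(proj(c,np.array([h[0]+dx,h[1],.152]),E))
g=cv2.cvtColor(c["frame"],cv2.COLOR_RGB2GRAY)
print("\n".join("%d "%(322+2*i)+" ".join("%3d"%v for v in l) for i,l in enumerate(g[322:366:2,296:362:3])))
E
```

```text
[0.58826597 0.09802977 0.16769986] [-0.09063895 -0.94870962 -2.81014427] [-0.05540356 -0.00133575  0.00575659]
[0.59147683 0.09789188 0.16369986]
[326.55910496 334.83590632]
[327.27391834 346.21915595]
[327.50959767 349.97229863]
322 221 221 220 218 216 213 210 216 217 214 215 213 216 219 218 218 217 218 219 217 217 218
324 221 221 220 220 218 213 211 204 202 200 202 202 202 209 215 218 217 218 219 218 216 219
326 219 222 221 221 219 213 203 191 216 213 214 216 219 205 205 210 217 217 216 218 216 218
328 214 219 220 220 215 201 188 220 217 211 214 214 218 222 221 194 207 216 217 217 217 216
330 213 215 219 214 203 166 208 218 219 212 215 216 217 223 222 168 185 209 217 217 220 217
332 213 213 209 203 142 163 195 220 220 215 212 215 216 221 224 166 135 186 212 216 216 218
334 212 212 202 120 139 156 190 218 219 216 211 215 212 221 222 160 137 136 207 215 218 216
336 212 205 195 139 139 144 159 217 220 218 214 215 215 219 179 148 138 135 159 211 216 215
338 214 205  88 139 137 136 153 216 218 219 212 211 213 216 158 135 138 134 116 205 214 215
340 207 197  62 135 134 136 136 155 219 14
[... 453 characters left out ...]
 134 137 137 137 138 139 134  67  63  61  56  61 208 214
352 212  78  60  65  60  64  61  73 135 136 136 138 134 101  61  65  65  59  59  62 131 136
354 144  71  63  61  65  63  65  63  66  64  66  67  64  61  65  65  63  63  62  61 132 138
356 134  74  65  61  64  66  64  63  64  63  66  67  64  66  67  67  65  60  61  65 130 137
358 135  79  66  66  64  65  63  67  65  63  64  65  66  67  66  64  63  63  63  72 129 137
360 135 107  68  63  63  60  66  65  66  63  63  63  65  66  64  66  61  58  63  80 129 135
362 137 135  74  63  67  66  64  62  65  66  65  64  64  64  70  65  62  63  69 118 131 134
364 140 137  82  66  66  64  66  65  67  68  65  64  65  67  65  61  64  66  77 133 133 132
```

Emit:
{"api": "servo_tool", "payload": {"linear": [[0.007, 0, 0], [0, 0, 0.01], [0, 0, 0.02], [0, 0, 0.02], [0, 0, 0.02], [0, 0, 0.02], [0, 0, 0.01], [0, 0, 0.01], [0, 0, 0.01], [0, 0, 0.01], [0, 0, 0], [0, 0, 0]], "rotation": [[0, 0, 0], [0, 0, 0], [0, 0, 0], [0, 0, 0], [0, 0, 0], [0, 0, 0], [0, 0, 0], [0, 0, 0], [0, 0, 0], [0, 0, 0], [0, 0, 0], [0, 0, 0]], "grip": [0, 0, 0, 0, 0, 0, 0, 0, 0, 0, 0, 0]}}

```text
time_s: 36.17
position: [0.5869, 0.0981, 0.1417]
ee_rot: [-0.0, 0.028, 1.0, 0.0]
force: [0.0, 0.5, -2.4]
finger_gap: 0.642
grip_force: 43.4
```

Emit:
{"api": "servo_tool", "payload": {"linear": [[0, 0, 0.01], [0, 0, 0.01], [0, 0, 0.01], [0, 0, 0.01], [0, 0, 0], [0, 0, 0]], "rotation": [[0, 0, 0], [0, 0, 0], [0, 0, 0], [0, 0, 0], [0, 0, 0], [0, 0, 0]], "grip": [0, 0, 0, 0, 0, 0]}}

```text
time_s: 36.92
position: [0.5869, 0.0982, 0.1337]
ee_rot: [-0.0, 0.028, 1.0, 0.0]
force: [1.0, 0.8, -0.7]
finger_gap: 0.638
grip_force: 43.5
```

Nearly unloaded. One millimetre more, then release and retreat.

Emit:
{"api": "servo_tool", "payload": {"linear": [[0, 0, 0.007], [0, 0, 0], [0, 0, 0], [0, 0, 0], [0, 0, 0], [0, 0, 0], [0, 0, 0], [0, 0, 0], [0, 0, -0.03], [0, 0, -0.13], [0, 0, -0.2], [0, 0, -0.2], [0.17, 0, 0], [0.17, 0, 0], [0, 0, 0], [0, 0, 0]], "rotation": [[0, 0, 0], [0, 0, 0], [0, 0, 0], [0, 0, 0], [0, 0, 0], [0, 0, 0], [0, 0, 0], [0, 0, 0], [0, 0, 0], [0, 0, 0], [0, 0, 0], [0, 0, 0], [0, 0, 0], [0, 0, 0], [0, 0, 0], [0, 0, 0]], "grip": [0, 0, -0.4, -0.5, -0.6, -0.7, -0.7, -0.7, -0.7, -0.7, -0.7, -0.7, -0.6, -0.6, -0.6, -0.6]}}

```text
time_s: 38.92
position: [0.5197, 0.1017, 0.2449]
ee_rot: [0.0, 0.028, 1.0, 0.0]
force: [0.1, -0.1, -0.7]
finger_gap: 0.799
grip_force: 0.0
```

```bash
python3 - <<'E'
from h import *
from workcell import r
now=r.camera("scene");d=pickle.load(open("c0.pkl","rb"))["scene"];m=pickle.load(open("sc6.pkl","rb"))
for n,c in(("c0",d),("2 rings",m),("now",now)):
    h=cv2.cvtColor(c["frame"],cv2.COLOR_RGB2HSV)[180:225,225:262]
    k=(h[...,0]>15)&(h[...,0]<32)&(h[...,1]>110)&(h[...,2]>90)
    v,u=np.nonzero(k)
    if len(u): i=u.argmin();print(n,len(u),u[i]+225,v[u==u[i]].mean()+180,"right",u.max()+225)
for z in(.085,.065,.055): print(z,proj(now,np.array([.5905,.181,z])))
g=cv2.cvtColor(now["frame"],cv2.COLOR_RGB2GRAY)
print("\n".join("%d "%(176+i)+" ".join("%3d"%x for x in l) for i,l in enumerate(g[176:220,226:256])))
E
```

```text
c0 49 239 189.5 right 254
2 rings 34 240 195.5 right 253
now 28 241 199.5 right 253
0.085 [238.3076082  189.26893218]
0.065 [239.56787735 195.66151025]
0.055 [240.18453953 198.78946203]
176 124 118 117 121 119 112 110 107 103 102  95  95  99  67  49  49  80  81  68   7  12  15  33  59  77  71  65  63  61  63
177 118 115 118 121 111 115 111 107  99 104 101 101 107  53  56  50  89  85  78  49  34  43  50  72  69  68  72  70  67  62
178 118 119 117 114 115 116 111  91 102 107 102  94  78  63  53  46  64  74  84  82  65  66  68  59  70  62  67  75  65  67
179 125 115 117 117 122 101  83  46  58  88  97  86  71  63  37  34  36  66  75  74  69  64  69  69  71  68  67  64  65  63
180 121 124 119 117  92  55  18  19  21  33  54  56  56  34  28  34  50  70  64  56  65  59  71  64  71  65  72  70  68  67
181 123 117 121 100  42  21  22  31  29  30  29  34  30  33  38  50  68  66  67  63  65  68  63  67  64  76  69  68  73  63
182 120 124 121  38  20  21  35  27  33  25  18  16  28  32  58  71  64  59  69  65  70  62  62  66  72  73  68  71  65  60
183 122 121 119  44  23  20  28  28  24  14  3
[... 3841 characters left out ...]
 250 249 250 250 250 250 250 250 250 250 250 250 249 250 251 254 238 166 173 179
215 251 250 250 250 250 250 250 250 250 251 251 250 250 250 250 250 250 250 250 250 249 250 250 249 252 254 160 172 176 181
216 250 250 250 250 250 250 250 250 250 250 250 249 250 250 250 249 250 249 249 250 250 250 250 250 252 254 233 167 179 175
217 251 250 250 250 249 250 250 250 250 249 249 250 250 250 250 250 250 249 250 250 249 250 249 250 251 253 255 162 171 179
218 251 249 250 251 250 250 251 250 249 250 250 250 250 250 250 250 250 250 250 250 250 250 250 250 250 251 254 228 175 245
219 250 251 250 250 250 250 250 250 250 250 250 250 250 250 250 250 250 250 250 249 250 249 250 250 250 250 252 254 236 255
```

```bash
python3 - <<'E'
from h import *
c=pickle.load(open("c0.pkl","rb"))["scene"]
for hx in(.010,.0125):
  for z in(.0395,.043,.046,.057,.0605,.064): print(hx,z,proj(c,np.array([.5915+hx,.1935-.010,z])).round(1),proj(c,np.array([.5915-hx,.1935-.010,z])).round(1))
E
```

```text
0.01 0.0395 [243.5 200.6] [237.8 205.3]
0.01 0.043 [243.3 199.5] [237.6 204.2]
0.01 0.046 [243.1 198.6] [237.4 203.3]
0.01 0.057 [242.4 195.2] [236.7 199.9]
0.01 0.0605 [242.2 194.1] [236.4 198.8]
0.01 0.064 [242. 193.] [236.2 197.7]
0.0125 0.0395 [244.2 200. ] [237.1 205.9]
0.0125 0.043 [244.  198.9] [236.8 204.8]
0.0125 0.046 [243.8 198. ] [236.6 203.9]
0.0125 0.057 [243.2 194.6] [235.9 200.5]
0.0125 0.0605 [242.9 193.5] [235.7 199.4]
0.0125 0.064 [242.7 192.4] [235.5 198.3]
```

The pointer tip now sits between the two flanges, at about 0.054 against a window middle of about 0.050–0.052.

```bash
python3 -c "
from workcell import r
print(r.finish_job())"
```

```text
the job is handed in; nothing more can be done
None
```

I threaded three rings onto the spindle and measured the pointer inside the marker's window, about 2–4 mm above its middle. The fourth ring stays on the board, and the job is handed in with no verdict returned.

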